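# Hang the rinsed pail on the draining stand

## Robot

A 7-joint arm with a two-finger parallel gripper is mounted at the origin on a cart in front of the work surface, level with it; the furniture and walls round the work are solid. World frame = base frame: x ahead of the robot, y to its left, z up, the work surface at z = 0. Lengths are in m, angles in rad, forces in N, time in s.
With the tool pointing down it reaches from about 0.375 to 0.925 m from the base axis. Payload 3.1 kg.
Tool frame: the origin (TCP) lies midway between the tips of the shut fingers; the grasp point (between the pads) lies 19 mm behind it (ctrl.grasp_offset is the distance from the TCP to the grasp point, in m); z points along the fingers, y is the line along which they close (so a half turn about z gives the same grasp; the last joint's range is limited). The gripper opens to 85 mm and grips with 20 to 120 N. Pads are 22 mm wide; open, the fingers measure 114 mm over their backs; the gripper's body (76 mm by 85 mm) begins 54 mm behind the grasp point. The pads swing forward as they close: fully open they stand 13 mm farther back than shut.
Start: joints at [1.194, 0.383, 0.044, 1.598, -0.018, 1.161, -0.05], TCP at [0.179, -0.625, 0.231] pointing down, gripper open.
Joint ranges: [-2.61, 2.61], [-0.41, 2.15], [-1.48, 1.57], [0, 2.5], [-1.57, 4.71], [0.05, 1.97], [-2.85, 2.85]. Speed limits (rad/s): [2.79, 2.79, 3.14, 3.14, 3.14, 3.14, 3.14].

## Interface

Orientations are given as a unit quaternion [w, x, y, z].
In Python, from workcell import ctrl, viewer, job_done gives the robot as it stands. The module is installed in compiled form; this text tells all that it offers.
- The arm moves only by the shell command python3 -m pendant 'ROWS' [FORCE]. ROWS is JSON, one flat list of numbers, 5 for each row, row after row: the opening, from 0 (shut) to 1 (fully open), then the shift along the world's x, y, z in m, then the turn about the world's z in rad. In form: [grip, dx, dy, dz, yaw, grip, dx, dy, dz, yaw, ...]. A call has 1 to 5 rows; each row is the pose to reach, as a shift and turn from the pose commanded when the call began; what a row does not reach only later rows make up. A row lasts 1/10 s, in which the tool goes at most 50 mm and 8.59 degrees, less where a joint would pass 70% of its speed; a pose out of reach is approached as far as the arm can. A call with a gripper value outside its range is refused whole. The fingers move at their own pace and stop on an object; FORCE is the grip in N (left out, the last holds). Time passes only in rows, so rows that repeat a pose let the fingers close. It gives the time, the measured TCP pose, the force, the opening and the grip force at its end, in the units of the state.
- ctrl.observe(): the state, without advancing time (a new reading comes with each control period).
- viewer.grab_frame(name): name is "scene" or "side" or "wrist"; returns a dict with "image" (384x512x3 uint8, blue, green, red), "fx", "fy", "cx", "cy" (pixels), "k1" (the pictures are not rectified: a ray, as slopes to the right and down, at radius r is drawn at 1 + k1 r^2 times it, then the intrinsics apply), "R" (3x3) and "t" (3): a world point X has camera coordinates R X + t. Camera axes: x right, y down, z forward; pixel columns grow to the right and rows downward; lengths in m; the calibration is good to about 2 mm. A picture is of the moment at which its call begins. There is no depth.
- job_done(): hands the job in; it is judged then, once.
The state is a dict: "time": time; "joint_pos": joint angles; "qd": joint speeds; "joint_efforts": joint torques, N m; "tool_pos": TCP position; "tcp_rot": TCP orientation; "ft_force": force on the tool from outside, world axes, zero at the start; "moment": the same for the moment, N m; "grip_width": opening from 0.0 (shut) to 1.0 (fully open); "grip_force": force on a finger pad.
Only numpy, scipy, OpenCV 4.12 (cv2) and the standard library are available. Lean on these libraries where they do the work, as an engineer would, in place of code of your own. Each camera call takes 0.05 s, during which the arm holds its last target. There are 200 camera calls.

## Task

Hang the pail with the blue handle on the two-pronged draining stand by its handle: the handle bar lies across both prongs, behind their upturned tips and roughly square to them, and the pail hangs upright and still, held by the stand alone. Leave the yellow-handled pail standing where it is.

Things in the scene. Friction and masses are not known exactly. Their poses are not given: they have to be found in the camera images.
- pail_blue: To hang: steel pail, blue grip, 96 mm across and 65 mm high at the rim, about 0.25 kg. Rigid upright bail handle: two uprights 124 mm apart carry a straight 7 mm round bar, centre line 145 mm above the underside; its middle bears the blue grip sleeve, 14 x 14 mm, 40 mm long. Origin: centre of the underside; z up, y along the bar. Stands upright, yaw within 35 deg.
- blue_bar (a point): Centre of the blue pail's handle bar and grip sleeve, 145 mm above the pail's underside; axes as the pail's. The prongs of the stand go through the opening between rim and bar (76 mm high, 117 mm wide), the fingers staying between the prongs; then the pail is lowered.
- pail_yellow: Leave alone: steel pail, yellow grip, 96 mm across and 65 mm high at the rim, about 0.25 kg. Rigid upright bail handle: two uprights 124 mm apart carry a straight 7 mm round bar, centre line 145 mm above the underside; its middle bears the yellow grip sleeve, 14 x 14 mm, 40 mm long. Origin: centre of the underside; z up, y along the bar. The two pails may have swapped places.
- drain_stand: Fixed steel stand: post at x +100 mm with crossbar; from it two level prongs, 8 mm thick, at y -38 and +38 mm, run to -x (toward the robot), upper side at z 219 mm. From x -48 mm they bend up to blue-capped tips at x -60 mm, 241 mm high, the stand's highest point. Origin: on the worktop midway between the prongs, below where the bar rests best: x 0, bar centre z 222 mm, bar along y.

How it is judged:
At the end, for the whole second after the job is handed in: Blue pail hangs on the stand, at rest: bar centre within 20 mm of midway between the prongs, 52 mm before to 65 mm behind the stand origin, 212-233 mm high, within 20 deg of square; pail within 11 deg of upright. Yellow pail upright (6 deg), within 30 mm of its start (x of blue_bar in the frame of drain_stand between -0.052 and 0.065 m and y of blue_bar in the frame of drain_stand between -0.02 and 0.02 m and z of blue_bar in the frame of drain_stand between 0.212 and 0.233 m and angle between the y axis of pail_blue and the y axis of drain_stand, either way round below 0.35 rad and angle between pail_blue's own z axis and vertical below 0.2 rad and contact force between pail_blue and drain_stand above 0.5 N and linear speed of pail_blue below 0.05 m/s and angle between pail_yellow's own z axis and vertical below 0.1 rad and distance of pail_yellow from where it was at the start of the episode below 0.03 m); the robot touches nothing.
It fails at once if the yellow-handled pail is moved by more than 30 mm or tipped (distance of pail_yellow from where it was at the start of the episode above 0.03 m or angle between pail_yellow's own z axis and vertical above 0.3 rad).
It also fails if it takes over 40 s, if anything falls off the work surface, if the arm or the gripper's body presses on something with over 40 N, if the wrist force passes 120 N, or if a joint passes its speed limit or range.

## Working session

There is one attempt and no reset: what is moved stays moved. The work goes in short steps, Python scripts to look and compute and a shell command to move; the robot and the scene stay as the last step left them, time stands still between calls to the robot, and variables do not carry over. Pictures are saved under pics/ and viewed, at most 10 in all, crops included, and the job is handed in when it is done.

```bash
mkdir -p pics
cat > h.py <<'E'
import numpy as np, cv2
from workcell import ctrl, viewer
def ray(f,u,v):
    x,y=(u-f["cx"])/f["fx"],(v-f["cy"])/f["fy"]
    d=cv2.undistortPoints(np.array([[[u,v]]],float),np.array([[f["fx"],0,f["cx"]],[0,f["fy"],f["cy"]],[0,0,1]]),np.array([f["k1"],0,0,0]))[0,0]
    R=np.array(f["R"]);t=np.array(f["t"])
    d=R.T@np.array([d[0],d[1],1]);return -R.T@t,d/np.linalg.norm(d)
def plane(f,u,v,z):
    c,d=ray(f,u,v);return c+d*(z-c[2])/d[2]
def tri(rs):
    A=np.zeros((3,3));b=np.zeros(3)
    for c,d in rs:
        P=np.eye(3)-np.outer(d,d);A+=P;b+=P@c
    X=np.linalg.solve(A,b);return X,[round(float(np.linalg.norm((np.eye(3)-np.outer(d,d))@(X-c))),4) for c,d in rs]
def blobs(im,lo,hi,amin=15):
    m=cv2.inRange(cv2.cvtColor(im,cv2.COLOR_BGR2HSV),np.array(lo),np.array(hi))
    n,l,s,c=cv2.connectedComponentsWithStats(m)
    return [(c[i].round(1).tolist(),s[i].tolist()) for i in range(1,n) if s[i][4]>=amin],l
E
python3 - <<'E'
from h import *
fs={}
for n in("scene","side"):
    f=viewer.grab_frame(n);fs[n]=f
    print(n,f["k1"],f["fx"],-np.array(f["R"]).T@np.array(f["t"]))
    for nm,lo,hi in(("b",(95,110,50),(130,255,255)),("y",(20,110,80),(35,255,255))):
        print(nm,blobs(f["image"],lo,hi)[0])
cv2.imwrite("pics/a.png",fs["scene"]["image"]);cv2.imwrite("pics/b.png",fs["side"]["image"])
o=ctrl.observe();print(o["tool_pos"],o["tcp_rot"],ctrl.grasp_offset,o["time"])
E
```

```text
scene 0.04156536267750897 390.498051481509 [-0.09005668 -0.36219342  0.54116135]
b [([200.7, 93.2], [198, 91, 7, 7, 18]), ([201.9, 107.7], [199, 103, 7, 10, 52]), ([229.2, 117.1], [218, 106, 21, 18, 176]), ([174.1, 113.9], [172, 112, 5, 5, 18]), ([208.1, 115.7], [206, 114, 5, 5, 18]), ([453.3, 215.3], [399, 119, 113, 181, 11557]), ([490.7, 176.8], [483, 159, 17, 38, 168]), ([505.2, 184.8], [494, 161, 18, 41, 438]), ([375.1, 180.1], [368, 174, 15, 13, 155]), ([269.4, 192.4], [260, 188, 20, 10, 157]), ([372.5, 197.9], [363, 194, 21, 7, 49]), ([498.8, 220.6], [482, 203, 30, 35, 765]), ([499.8, 291.1], [491, 273, 17, 32, 294]), ([155.2, 291.0], [136, 277, 41, 27, 292]), ([29.9, 322.2], [27, 319, 7, 8, 19]), ([43.5, 326.1], [32, 318, 24, 17, 135]), ([67.4, 336.7], [56, 329, 25, 17, 103]), ([92.5, 348.0], [81, 342, 25, 14, 60]), ([113.7, 357.5], [107, 354, 15, 8, 19])]
y [([353.8, 213.4], [343, 208, 23, 11, 200])]
side -0.07071134869815748 390.3515031156903 [ 0.48720887 -0.91580082  0.4637811 ]
b [([378.8, 139.6], [365, 128, 23, 27, 294]), ([419.7, 170.8], [408, 160, 23, 19, 231]), ([393.7, 172.1], [383, 168, 19, 11, 145]), ([97.1, 189.1], [55, 170, 87, 73, 2619]), ([230.1, 182.3], [226, 179, 10, 9, 52]), ([154.4, 214.8], [142, 212, 26, 7, 33]), ([351.9, 233.1], [344, 227, 17, 13, 187]), ([350.5, 254.0], [339, 250, 24, 7, 64]), ([484.2, 346.9], [449, 311, 63, 73, 3108]), ([393.8, 347.9], [355, 315, 76, 69, 3318]), ([70.1, 324.1], [66, 317, 10, 15, 99]), ([6.8, 363.9], [0, 326, 22, 58, 646]), ([50.7, 361.6], [30, 333, 41, 51, 676]), ([451.7, 370.7], [437, 347, 36, 37, 694])]
y [([480.9, 64.2], [479, 46, 7, 34, 65]), ([503.2, 89.7], [495, 89, 15, 4, 30]), ([231.6, 214.3], [225, 209, 15, 13, 117])]
[ 0.17862982 -0.6240573   0.22998323] [-1.19678416e-03  9.90292373e-01  1.38994707e-01 -2.35937574e-04] 0.0187 0.1
```

View pics/a.png

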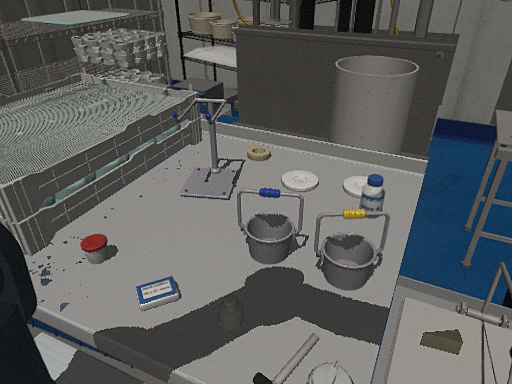

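View pics/b.png

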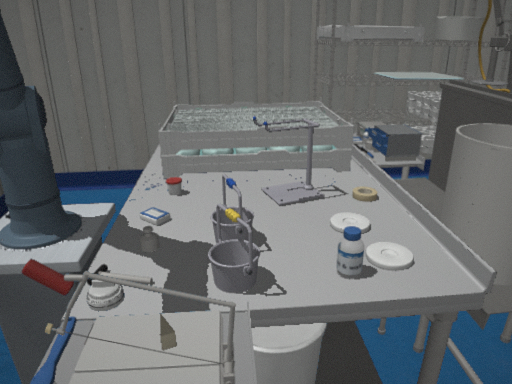

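The scene view shows the blue grip at (269,192), the yellow at (354,213) and the prong tips at (174,114) and (208,116). In the side view the blue grip is at (230,182), with the tips near (255,120) and (265,124).

Run:
```python
from h import *
s=viewer.grab_frame("scene");d=viewer.grab_frame("side")
print("tri blue",tri([ray(s,269.4,192.4),ray(d,230.1,182.3)]))
print("tri yel",tri([ray(s,353.8,213.4),ray(d,231.6,214.3)]))
print("side blobs",[b for b in blobs(d["image"],(95,80,40),(130,255,255),5)[0] if 240<b[0][0]<280 and 105<b[0][1]<140])
a,b=plane(s,239,191.5,.145),plane(s,301.5,196,.145);print("bar",a,b,np.linalg.norm(a-b),(a+b)/2,np.arctan2(*(b-a)[1::-1]))
ys=plane(s,317,214,.145),plane(s,388,213,.145);print("ybar",ys)
t1,t2=plane(s,174.1,113.9,.237),plane(s,208.1,115.7,.237);print("tips",t1,t2,np.linalg.norm(t1-t2),np.arctan2(*(t2-t1)[1::-1]))
for n,f,box in(("c1",s,(160,80,260,210)),("c2",d,(200,100,340,260))):
    x,y,X,Y=box;cv2.imwrite(f"pics/{n}.png",cv2.resize(f["image"][y:Y,x:X],None,fx=4,fy=4,interpolation=cv2.INTER_CUBIC)[:600])
i=[cv2.imread(f"pics/{n}.png") for n in("c1","c2")]
h=min(x.shape[0] for x in i);c=np.hstack([x[:h] for x in i]);cv2.imwrite("pics/c.png",c[:,:]if c.shape[1]<=800 else cv2.resize(c,(800,int(c.shape[0]*800/c.shape[1]))));print(c.shape)
```

```text
tri blue (array([ 0.49206208, -0.09785947,  0.14708862]), [0.0003, 0.0003])
tri yel (array([ 0.49169952, -0.26178688,  0.14711719]), [0.0, 0.0])
side blobs [([253.9, 117.7], [253, 116, 3, 4, 9]), ([264.8, 123.0], [263, 122, 4, 3, 10])]
bar [ 0.47217018 -0.04218638  0.145     ] [ 0.50913419 -0.15725832  0.145     ] 0.12086310048154071 [ 0.49065219 -0.09972235  0.145     ] -1.2599823911347388
ybar (array([ 0.4648545 , -0.20323323,  0.145     ]), array([ 0.52219217, -0.31518781,  0.145     ]))
tips [0.56592594 0.16679451 0.237     ] [0.58910646 0.09413508 0.237     ] 0.07626749442686467 -1.2619737100475903
(520, 960, 3)
```

View pics/c.png

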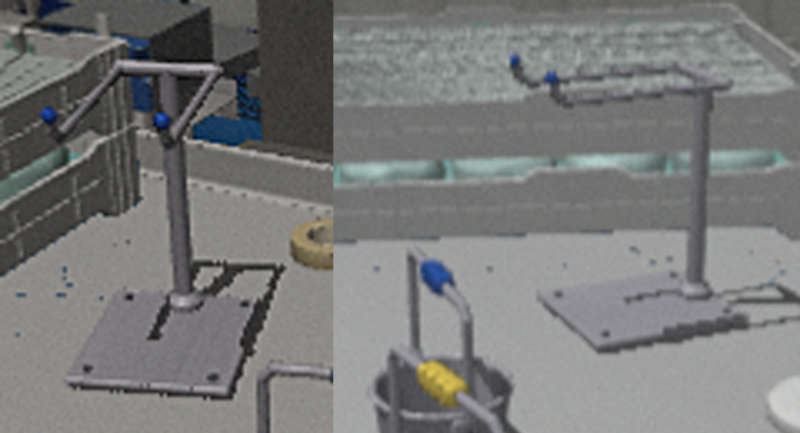

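Pail and stand both come out at a yaw of about 0.31. The stand origin is near (0.635, 0.149) and the blue bar near (0.492, -0.098, 0.146). I'll move above the blue pail, staying high.

```bash
python3 -m pendant '[1,0.025,0.04,0.01,0.13,1,0.05,0.08,0.02,0.26,1,0.075,0.12,0.03,0.39,1,0.1,0.16,0.03,0.52,1,0.125,0.2,0.03,0.65]'
python3 -m pendant '[1,0.025,0.04,0,0.13,1,0.05,0.08,0,0.26,1,0.075,0.12,0,0.39,1,0.1,0.16,0,0.52,1,0.125,0.2,0,0.65]'
python3 -m pendant '[1,0.02,0.04,0,0.13,1,0.04,0.08,0,0.26,1,0.063,0.125,0,0.3,1,0.063,0.125,0,0.3,1,0.063,0.125,0,0.3]'
python3 - <<'E'
from h import *
f=viewer.grab_frame("wrist");cv2.imwrite("pics/d.png",f["image"])
print(blobs(f["image"],(95,110,50),(130,255,255))[0])
bl,l=blobs(f["image"],(95,110,50),(130,255,255))
o=ctrl.observe();print(o["tool_pos"],o["tcp_rot"],o["joint_pos"],o["time"])
for c,st in bl:
    print(c,st[4],plane(f,*c,.145))
E
```

```text
time: 0.7
tool_pos: [0.3048, -0.4234, 0.2618]
tcp_rot: [0.001, 0.893, 0.45, 0.0]
ft_force: [0.4, 0.4, 0.3]
grip_width: 1.0
grip_force: 0.0
time: 1.2
tool_pos: [0.4294, -0.2232, 0.2614]
tcp_rot: [0.0, 0.702, 0.712, -0.0]
ft_force: [-0.2, -1.1, -0.1]
grip_width: 1.0
grip_force: 0.0
time: 1.7
tool_pos: [0.4922, -0.0982, 0.2612]
tcp_rot: [-0.0, 0.589, 0.808, -0.0]
ft_force: [0.3, -0.8, -0.3]
grip_width: 0.997
grip_force: 0.0
[([123.6, 9.9], [101, 0, 48, 24, 305]), ([4.8, 174.7], [0, 78, 18, 257, 1657]), ([259.0, 187.0], [250, 164, 18, 46, 682]), ([11.4, 301.7], [5, 282, 14, 44, 460]), ([248.5, 341.0], [228, 325, 43, 30, 998]), ([220.4, 337.0], [216, 326, 9, 24, 148]), ([434.0, 378.1], [419, 370, 32, 14, 317])]
[ 0.49155575 -0.10020028  0.26099618] [-1.78571421e-04  5.90089620e-01  8.07337577e-01 -4.95267370e-04] [ 0.63571395  0.10964191 -0.54638678  1.89048577  0.06281398  1.15886786
  0.37522993] 1.75
[123.6, 9.9] 305 [ 0.35664536 -0.0014707   0.145     ]
[4.8, 174.7] 1657 [ 0.28122061 -0.15627035  0.145     ]
[259.0, 187.0] 682 [ 0.49257358 -0.09963576  0.145     ]
[11.4, 301.7] 460 [ 0.29537547 -0.28816192  0.145     ]
[248.5, 341.0] 998 [ 0.5316492 -0.2533929  0.145    ]
[220.4, 337.0] 148 [ 0.50398358 -0.25733166  0.145     ]
[434.0, 378.1] 317 [ 0.73820829 -0.24559533  0.145     ]
```

View pics/d.png

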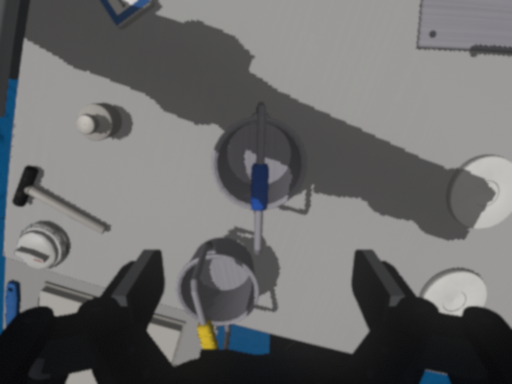

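The wrist view shows the blue sleeve at (259,187), its bar almost upright in the picture between the fingers. The sleeve is within 1 mm of the TCP in xy, so I'll descend and grip.

```bash
python3 -m pendant '[1,0,0,-0.04,0,1,0,0,-0.08,0,1,0,0,-0.115,0,1,0,0,-0.135,0,1,0,0,-0.135,0]'
python3 -m pendant '[0,0,0,0,0,0,0,0,0,0,0,0,0,0,0,0,0,0,0,0,0,0,0,0,0]' 60
python3 -m pendant '[0,0,0,0,0,0,0,0,0,0,0,0,0,0.01,0,0,0,0,0.03,0,0,0,0,0.05,0]' 60
```

```text
time: 2.25
tool_pos: [0.4876, -0.102, 0.1226]
tcp_rot: [-0.004, 0.592, 0.806, -0.002]
ft_force: [-0.3, 0.4, 0.7]
grip_width: 1.002
grip_force: 0.0
time: 2.75
tool_pos: [0.4928, -0.0999, 0.1273]
tcp_rot: [0.001, 0.59, 0.807, 0.0]
ft_force: [2.1, 3.4, 3.9]
grip_width: 0.15
grip_force: 60.0
time: 3.25
tool_pos: [0.4899, -0.0997, 0.1757]
tcp_rot: [-0.002, 0.59, 0.807, -0.001]
ft_force: [0.5, -0.2, -2.1]
grip_width: 0.153
grip_force: 59.6
```

```bash
python3 -m pendant '[0,0,0,0.02,0,0,0,0,0.04,0,0,0,0,0.06,0,0,0,0,0.073,0,0,0,0,0.073,0]'
python3 -m pendant '[0,0,0.01,0,0,0,0.003,0.035,0,0,0,0.006,0.065,0,0,0,0.009,0.095,0,0,0,0.011,0.125,0,0]'
python3 -m pendant '[0,0.003,0.03,0,0,0,0.006,0.055,0,0,0,0.008,0.075,0,0,0,0.008,0.083,0,0,0,0.008,0.083,0,0]'
python3 - <<'E'
from h import *
s=viewer.grab_frame("scene");d=viewer.grab_frame("side")
for f in(s,d):print([(c,st) for c,st in blobs(f["image"],(95,80,40),(130,255,255),5)[0] if 130<c[0]<300 and 70<c[1]<200])
x=np.hstack([cv2.resize(s["image"][60:220,120:320],(400,320)),cv2.resize(d["image"][60:220,170:370],(400,320))]);cv2.imwrite("pics/e.png",x)
o=ctrl.observe();print(o["tool_pos"],o["time"])
E
```

```text
time: 3.75
tool_pos: [0.4928, -0.1001, 0.251]
tcp_rot: [0.002, 0.59, 0.807, 0.0]
ft_force: [0.4, 0.0, -2.2]
grip_width: 0.151
grip_force: 59.6
time: 4.25
tool_pos: [0.5014, 0.027, 0.2475]
tcp_rot: [-0.002, 0.59, 0.807, -0.001]
ft_force: [0.2, -0.4, -2.7]
grip_width: 0.151
grip_force: 59.6
time: 4.75
tool_pos: [0.5095, 0.1099, 0.2481]
tcp_rot: [-0.001, 0.589, 0.808, -0.001]
ft_force: [-0.5, -0.9, -2.6]
grip_width: 0.151
grip_force: 59.6
[([199.9, 93.2], [196, 91, 9, 7, 28]), ([202.1, 107.7], [199, 103, 7, 10, 56]), ([229.4, 116.3], [218, 102, 21, 22, 195]), ([169.3, 112.9], [168, 109, 4, 8, 23]), ([184.3, 113.1], [182, 110, 5, 8, 32]), ([208.9, 115.1], [207, 114, 4, 4, 9])]
[([234.8, 110.8], [233, 108, 5, 8, 27]), ([254.0, 117.8], [253, 116, 3, 4, 10]), ([264.9, 123.1], [264, 122, 3, 3, 8])]
[0.5102946  0.10687708 0.24835576] 4.85
```

View pics/e.png

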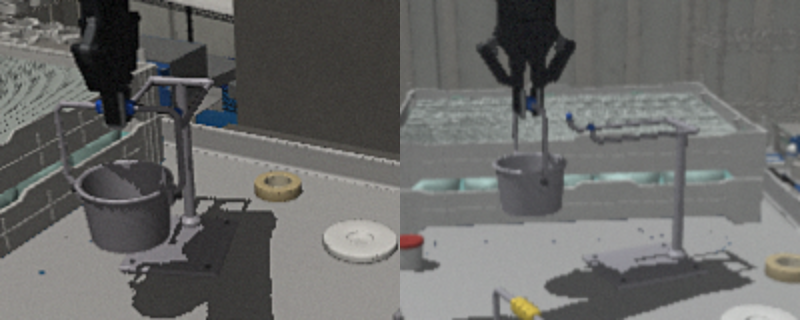

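The pail hangs upright in the gripper in both views, just in front of the tips, with its bar from about (150,112) to (212,114) in the scene view. I'll fix the relative position by triangulation.

Run:
```python
from h import *
s=viewer.grab_frame("scene");d=viewer.grab_frame("side")
t1,e1=tri([ray(s,174.1,113.9),ray(d,253.9,117.7)]);t2,e2=tri([ray(s,208.1,115.7),ray(d,264.8,123)])
b,eb=tri([ray(s,177.5,113),ray(d,235.2,110.8)]);print(t1,e1,t2,e2,b,eb)
m=(t1+t2)/2;v=(t1-t2)[:2];yaw=np.arctan2(v[1],v[0])-np.pi/2
O=m[:2]+.06*np.array([np.cos(yaw),np.sin(yaw)])
print("origin",O,yaw)
o=ctrl.observe();p=np.array(o["tool_pos"])
R=np.array([[np.cos(yaw),np.sin(yaw)],[-np.sin(yaw),np.cos(yaw)]])
print("tcp/bar in stand",R@(p[:2]-O),R@(b[:2]-O),p)
a,c=plane(s,150,112.5,.267),plane(s,212,114,.267);print(a,c,np.linalg.norm(a-c),(a+c)/2,np.arctan2(*(a-c)[1::-1])-np.pi/2)
```

```text
[0.56710178 0.16776141 0.23612412] [0.0003, 0.0003] [0.59027514 0.09492181 0.23639647] [0.0001, 0.0001] [0.51363109 0.11579346 0.26556381] [0.0009, 0.0009]
origin [0.63586466 0.14953177] 0.3080168802770542
tcp/bar in stand [-0.13236321 -0.00344537] [-0.12670928  0.00490701] [0.51077544 0.10612007 0.24873112]
[0.48663428 0.16206362 0.267     ] [0.53341869 0.04722827 0.267     ] 0.12399974787734257 [0.51002648 0.10464594 0.267     ] 0.3868730646103824
```

```bash
python3 -m pendant '[0,0.015,0.006,0,0,0,0.04,0.016,0,0,0,0.065,0.024,0,0,0,0.09,0.032,0,0,0,0.11,0.039,0,0]'
python3 -m pendant '[0,0.015,0.004,0,0,0,0.02,0.006,0,0,0,0.02,0.006,0,0,0,0.02,0.006,0,0,0,0.02,0.006,0,0]'
python3 - <<'E'
from h import *
s=viewer.grab_frame("scene");d=viewer.grab_frame("side")
x=np.hstack([cv2.resize(s["image"][50:200,130:280],(400,400)),cv2.resize(d["image"][60:210,220:370],(400,400))]);cv2.imwrite("pics/f.png",x)
O=np.array([.6359,.1495]);y=.308;p=np.array(ctrl.observe()["tool_pos"]);R=np.array([[np.cos(y),np.sin(y)],[-np.sin(y),np.cos(y)]])
print(R@(p[:2]-O),p)
E
```

```text
time: 5.45
tool_pos: [0.6226, 0.145, 0.2488]
tcp_rot: [0.0, 0.592, 0.806, -0.0]
ft_force: [0.0, 0.6, -1.0]
grip_width: 0.147
grip_force: 59.6
time: 5.95
tool_pos: [0.6401, 0.1525, 0.2493]
tcp_rot: [0.0, 0.59, 0.807, -0.0]
ft_force: [-0.6, 1.1, -2.1]
grip_width: 0.154
grip_force: 59.6
[0.00520667 0.00172655] [0.64033824 0.15272372 0.24948443]
```

View pics/f.png

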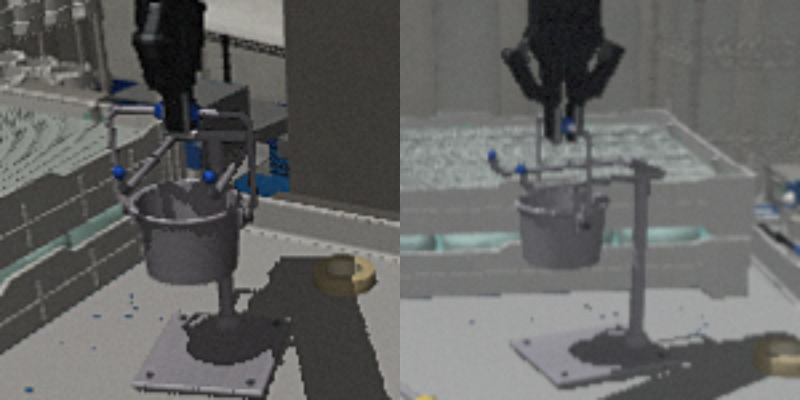

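In both views the prongs pass through the opening between rim and bar, with the tips (about (118,172) and (208,176) in the left crop) inside the uprights. I'll lower slowly and watch the force.

```bash
python3 -m pendant '[0,0,0,-0.012,0,0,0,0,-0.024,0,0,0,0,-0.034,0,0,0,0,-0.04,0,0,0,0,-0.04,0]'
python3 -m pendant '[0,0,0,-0.002,0,0,0,0,-0.004,0,0,0,0,-0.005,0,0,0,0,-0.005,0,0,0,0,-0.005,0]'
```

```text
time: 6.55
tool_pos: [0.6397, 0.1526, 0.2071]
tcp_rot: [-0.001, 0.59, 0.807, -0.001]
ft_force: [0.6, -0.3, -2.1]
grip_width: 0.152
grip_force: 59.6
time: 7.05
tool_pos: [0.6411, 0.1532, 0.2046]
tcp_rot: [0.0, 0.59, 0.807, 0.0]
ft_force: [0.2, -0.4, -2.1]
grip_width: 0.147
grip_force: 59.7
```

```bash
python3 -m pendant '[0,0,0,-0.001,0,0,0,0,-0.002,0,0,0,0,-0.002,0,0,0,0,-0.002,0,0,0,0,-0.002,0]'
python3 - <<'E'
from h import *
print(ctrl.observe()["ft_force"],ctrl.observe()["tool_pos"])
E
```

```text
time: 7.55
tool_pos: [0.6413, 0.1532, 0.2042]
tcp_rot: [0.001, 0.59, 0.807, 0.0]
ft_force: [-3.9, -0.6, 5.1]
grip_width: 0.151
grip_force: 60.7
[-3.8953967  -0.64038205  5.08376929] [0.64125776 0.15319588 0.20415255]
```

The prongs have taken the load. Next I release slowly, then rise straight up.

```bash
python3 -m pendant '[0.2,0,0,0,0,0.3,0,0,0,0,0.4,0,0,0,0,0.5,0,0,0,0,0.5,0,0,0,0]' 20
python3 -m pendant '[0.5,0,0,0.01,0,0.5,0,0,0.03,0,0.5,0,0,0.06,0,0.5,0,0,0.09,0,0.5,0,0,0.12,0]'
python3 -m pendant '[0.5,0,0,0.02,0,0.5,0,0,0.02,0,0.5,0,0,0.02,0,0.5,0,0,0.02,0,0.5,0,0,0.02,0]'
python3 -m pendant '[0.5,0,0,0,0,0.5,0,0,0,0,0.5,0,0,0,0,0.5,0,0,0,0,0.5,0,0,0,0]'
python3 - <<'E'
from h import *
s=viewer.grab_frame("scene");d=viewer.grab_frame("side")
x=np.hstack([cv2.resize(s["image"][60:240,130:310],(400,400)),cv2.resize(d["image"][60:240,200:380],(400,400))]);cv2.imwrite("pics/g.png",x)
bs=[[c for c,st in blobs(f["image"],(95,80,40),(130,255,255),5)[0] if 150<c[0]<280 and 80<c[1]<140] for f in (s,d)];print(bs)
for f in(s,d):print("yellow",[c for c,st in blobs(f["image"],(20,110,80),(35,255,255),60)[0]])
E
```

```text
time: 8.05
tool_pos: [0.6409, 0.1531, 0.202]
tcp_rot: [-0.0, 0.59, 0.807, -0.0]
ft_force: [0.8, -1.1, -0.5]
grip_width: 0.501
grip_force: 0.0
time: 8.55
tool_pos: [0.6409, 0.1533, 0.3243]
tcp_rot: [0.0, 0.59, 0.807, 0.0]
ft_force: [0.1, 0.0, 0.3]
grip_width: 0.5
grip_force: 0.0
time: 9.05
tool_pos: [0.6401, 0.1526, 0.3402]
tcp_rot: [-0.001, 0.59, 0.807, -0.001]
ft_force: [-0.2, 0.1, -0.0]
grip_width: 0.5
grip_force: 0.0
time: 9.55
tool_pos: [0.6409, 0.1531, 0.3423]
tcp_rot: [-0.0, 0.59, 0.807, 0.0]
ft_force: [-0.7, -0.5, -0.2]
grip_width: 0.5
grip_force: 0.0
[[[174.7, 81.7], [177.8, 88.6], [200.3, 93.4], [199.6, 110.0], [232.3, 115.3], [174.1, 114.1], [220.2, 118.4]], [[254.0, 117.8], [264.8, 123.0]]]
yellow [[353.8, 213.4]]
yellow [[480.9, 64.0], [231.7, 214.5]]
```

View pics/g.png

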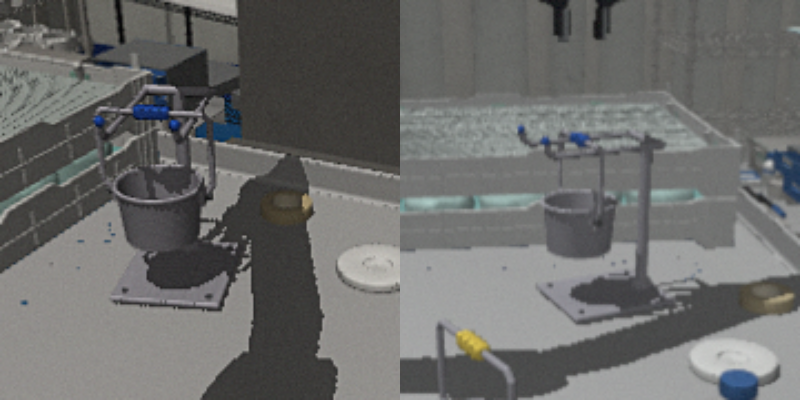

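The pail hangs on both prongs behind the tips and upright, with its sleeve at (150,112) in the left crop and (578,139) in the right. The gripper is well clear and the yellow pail has not moved. One last check for position and rest.

```bash
python3 -m pendant '[0.5,0,0,0,0,0.5,0,0,0,0,0.5,0,0,0,0,0.5,0,0,0,0,0.5,0,0,0,0]' | head -1
python3 -m pendant '[0.5,0,0,0,0,0.5,0,0,0,0,0.5,0,0,0,0,0.5,0,0,0,0,0.5,0,0,0,0]' | head -1
python3 - <<'E'
from h import *
from workcell import job_done
s=viewer.grab_frame("scene");d=viewer.grab_frame("side");c0=d["image"][80:180,240:310].astype(int)
for i in range(6):d=viewer.grab_frame("side")
print("diff",np.abs(d["image"][80:180,240:310]-c0).max(2).mean(),np.abs(d["image"][180:280,240:310].astype(int)-viewer.grab_frame("side")["image"][180:280,240:310]).max(2).mean())
b,e=tri([ray(s,197.5,110.4),ray(d,280.1,122.1)])
O=np.array([.6359,.1495]);y=.308;R=np.array([[np.cos(y),np.sin(y)],[-np.sin(y),np.cos(y)]])
q=R@(b[:2]-O);print(q,b[2],e)
if abs(q[1])<.015 and -.04<q[0]<.05 and .212<b[2]<.233: print(job_done())
E
```

```text
time: 10.15
time: 10.65
diff 3.023142857142857 3.017571428571429
[0.00545692 0.00545733] 0.22337165852597887 [0.0006, 0.0006]
the job is handed in; nothing more can be done
None
```

The blue pail hangs still and upright on both prongs, with its bar about 5 mm from the stand origin in x and y and 223 mm high. The yellow pail was not moved, the gripper is clear, and the job was handed in at about 11 s; the judge's verdict was not shown.

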